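# Key up a stack of spacer rings

### The job

The three cleaned spacer rings lie on their brass carrier in the white seat. Take the red-handled key from its stand, thread it down through the rings, feel gently for the hidden slot in the carrier, let the bar drop through and turn it to catch, then lift carrier and rings off together as one stack and set it down gently, seated in the blue-rimmed seat, with the key left standing in it. Do not touch the rings or the carrier with the gripper, never press hard, and leave the other things where they are.

Things in the scene. Friction and masses are not known exactly. Their poses are not given: they have to be found in the camera images.
- key: lifting key, 96 mm tall, 0.14 kg: steel skewer with a red handle 30 mm (x) by 20 mm (y), from 51 to 96 mm up. Origin: centre of its foot; z up along it; x along its foot bar and the handle's wide side. Below the handle a collar 36 mm across (46 to 51 mm up), below it a round shank 24 mm across (14 to 46 mm up). Starts upright in key_stand, hanging by the collar
- key_bar (a point): foot of the key, centre of its cross bar, 3 mm above the key's origin. The bar is round, 6 mm thick, 24 mm long in x, ends rounded. Above it a neck 8 mm across (6 to 14 mm up), then the flat shoulder of the shank, 20 mm across, widening to 24 mm over 4 mm
- key_handle (a point): centre of the red handle of the key, 73.5 mm above its foot: where to grip it, across y (20 mm) or across x (30 mm), whichever leaves the wrist more room to turn; same axes as the key
- key_stand: black upright tube on the table, fixed, 50 mm outside and 30 mm inside diameter, 50 mm tall, that holds the key. Origin at the centre of its underside
- carrier: round brass carrier, an upturned cup: 60 mm across, 24 mm tall, hollow beneath (18 mm deep), top plate 6 mm thick with a slot in its middle. Origin: centre of its underside; z up; its x axis tells nothing of the slot. 0.2 to 0.36 kg. The plate is hard and easily marked: over 20 N between key and carrier counts as damage
- carrier_slot (a point): centre of the slot, on the plate's top face. Slot 28 x 9 mm in a stiff swivelling bush; its direction is NOT measured: anywhere within 1.2 rad either side of rinse_seat's x axis, to be found by feel, bar resting lightly on the plate, turning in small steps. A bar within about 8 degrees and 1 mm of the slot sinks in, until the shoulder meets the plate 14 mm lower
- carrier_under (a point): underside of the top plate, 18 mm above the carrier's origin, on its axis. With the bar below it, turn the key 80 to 90 degrees either way from the slot (where the bar sank in): the bar then catches under the plate and lifts it, after 2 mm of play. Orientation as the carrier, not the slot
- rinse_seat: white plastic seat, fixed, where the stack starts: 100 mm square foot 4 mm thick, with a round recess 67 mm inside and 83 mm outside diameter, floor 6 mm and rim 14 mm above the table. Origin at the centre of its underside, z up; x as the seat is turned
- bench_seat: empty seat of the same shape and size, aluminium foot and blue rim and recess, fixed, where the stack must go. Origin at the centre of its underside
- bench_seat_floor (a point): centre of the recess floor of bench_seat, 6 mm above the table
- ring0: lowest spacer ring of the stack (black), 56 mm outside and 30 mm inside diameter, 6 mm thick, 25 g; lies loose on the carrier, up to 2 mm off its axis. Origin at the centre of its underside
- ring1: middle spacer ring of the stack (aluminium), 56 mm outside and 30 mm inside diameter, 6 mm thick, 25 g; lies loose on the lowest ring, up to 2 mm off its axis. Origin at the centre of its underside
- ring2: top spacer ring of the stack (black), 56 mm outside and 30 mm inside diameter, 6 mm thick, 25 g; lies loose on the middle ring, up to 2 mm off its axis. Origin at the centre of its underside
- solvent: small amber bottle with black cap, 44 mm diameter, 85 mm tall; to be left alone. Origin at its middle, underside
- mirror_mount: black mirror mount on a 60 x 50 mm foot, 82 mm tall; to be left alone. Origin at its middle, underside
- driver: screwdriver with blue handle, 160 mm long, lying; to be left alone. Origin at its middle
- lens_box: flat magenta plastic box 70 x 50 x 22 mm; to be left alone. Origin at its middle, underside
- post: steel optical post 13 mm diameter, 75 mm long, lying; to be left alone. Origin at its middle, underside
- lens_cap: round black lens cap lying on the table, 52 mm across, 12 mm thick; to be left alone. Origin at its middle, underside
- clamp: black table clamp 60 x 22 mm, 22 mm tall with its screw; to be left alone. Origin at its middle, underside
Mind the look-alikes: they are no part of the job. There is more than one size of the bench_seat; the job needs the larger. Of the things that look like the key, take the one that is nearest to the robot's base at the start.

How it is judged:
On the way, in this order (a step that is already met when the one before it is completed fails the run):
1. the key is threaded through the rings and its bar is below the carrier's top plate, the carrier still in the white seat (z of key in the frame of carrier below 0.0145 m and horizontal distance between key and carrier below 0.01 m and horizontal distance between carrier and rinse_seat below 0.012 m and z of ring0 in the frame of carrier between 0.02 and 0.028 m and distance between each of ring0, ring1, ring2 and carrier below 0.045 m and z of ring1 in the frame of carrier between 0.02 and 0.034 m and z of ring2 in the frame of carrier between 0.02 and 0.04 m), for 0.1 s.
2. carrier and all three rings hang on the key, lifted at least 25 mm clear of the seat (z of key in the frame of carrier below 0.0145 m and horizontal distance between key and carrier below 0.01 m and z of ring0 in the frame of carrier between 0.02 and 0.028 m and distance between each of ring0, ring1, ring2 and carrier below 0.045 m and z of ring1 in the frame of carrier between 0.02 and 0.034 m and z of ring2 in the frame of carrier between 0.02 and 0.04 m and height (world z) of carrier above 0.031 m), for 0.3 s.
At the end, for the whole second after the job is handed in: Carrier level (3 deg) on the floor of the blue-rimmed seat (3 mm in height, 6 mm in centre), all three rings stacked on it (4 mm in height), the key released and upright (14 deg) through them with its bar below the carrier's top plate, all at rest (z of key in the frame of carrier below 0.0145 m and horizontal distance between key and carrier below 0.01 m and z of ring0 in the frame of carrier between 0.02 and 0.028 m and distance between each of ring0, ring1, ring2 and carrier below 0.045 m and z of ring1 in the frame of carrier between 0.02 and 0.034 m and z of ring2 in the frame of carrier between 0.02 and 0.04 m and horizontal distance between carrier and bench_seat_floor below 0.006 m and z of carrier in the frame of bench_seat_floor below 0.003 m and angle between carrier's own z axis and vertical below 0.05 rad and angle between key's own z axis and vertical below 0.25 rad and contact force between the fingers and key below 0.1 N and linear speed of each of carrier, key below 0.01 m/s); the robot touches nothing.
It fails at once if the key presses on or pulls the carrier with more than 20 N (contact force between key and carrier above 20 N).
It fails at once if the carrier is set on the blue-rimmed seat with more than 25 N (contact force between carrier and bench_seat above 25 N).
It fails at once if the gripper touches the rings or the carrier (contact force between any of the fingers, the arm and ring0 above 0.3 N or contact force between any of the fingers, the arm and ring1 above 0.3 N or contact force between any of the fingers, the arm and ring2 above 0.3 N or contact force between any of the fingers, the arm and carrier above 0.3 N).
It fails at once if one of the other things is moved more than 20 mm (distance of any of solvent, mirror_mount, driver, lens_box, post, lens_cap, clamp from where it was at the start of the episode above 0.02 m).
It also fails if it takes over 72 s, if anything falls off the work surface, if the arm or the gripper's body presses on something with over 40 N, if the wrist force passes 120 N, or if a joint passes its speed limit or range.

### The arm

A 6-joint arm with a two-finger parallel gripper is mounted at the origin on the work surface. World frame = base frame: x ahead of the robot, y to its left, z up, the work surface at z = 0. Lengths are in m, angles in rad, forces in N, time in s.
With the tool pointing down it reaches from about 0.3 to 1 m from the base axis. Payload 5.1 kg.
Tool frame: the origin (TCP) lies midway between the tips of the shut fingers; the grasp point (between the pads) lies 19 mm behind it; z points along the fingers, y is the line along which they close (so a half turn about z gives the same grasp; the last joint's range is limited). The gripper opens to 95 mm and grips with 3 to 60 N. Pads are 20 mm wide; open, the fingers measure 119 mm over their backs; the gripper's body (75 mm by 180 mm) begins 59 mm behind the grasp point.
Start: joints at [1.073, 0.124, 1.65, -0, 1.367, -0.083], TCP at [0.262, 0.595, 0.215] pointing down, gripper open.
Joint ranges: [-2.61, 2.61], [-1.02, 2.33], [0.03, 2.71], [-1.35, 4.49], [0.32, 2.68], [-2.91, 2.91]. Speed limits (rad/s): [2.57, 2.57, 3.14, 3.14, 3.14, 3.14].

### API

Orientations are given as a rotation vector (axis times angle).
In Python, from plant import robot gives the robot as it stands.
- The arm moves only by the shell command python3 -m inch 'ROWS' [FORCE]. ROWS is text: rows parted by semicolons, each of 5 numbers parted by spaces: the finger opening in cm, from 0 to 9.51, then the shift along the tool's x, y, z in cm, then the turn about the tool's z in rad. A call has 1 to 20 rows; each row is the pose to reach, as a shift and turn from the pose commanded when the call began, along the tool's axes at that moment; what a row does not reach only later rows make up. A row lasts 1/12 s, in which the tool goes at most 41.7 mm and 7.16 degrees, less where a joint would pass 70% of its speed; a pose out of reach is approached as far as the arm can. A call with a gripper value outside its range is refused whole. The fingers move at their own pace and stop on an object; FORCE is the grip in N (left out, the last holds). Time passes only in rows, so rows that repeat a pose let the fingers close. It gives the time, the measured TCP pose, the force, the opening and the grip force at its end, in the units of the state.
- robot.get_state(): the state, without advancing time (a new reading comes with each control period).
- robot.capture(name): name is "side" or "top" or "wrist"; returns (picture, depth): 384x512x3 uint8, red, green, blue; 384x512 float32, m along the optical axis (not along the pixel's ray), 0 where there is no reading.
- robot.camera_info(name): a dict with "fx", "fy", "cx", "cy" (pixels), "R" (3x3) and "t" (3): a world point X has camera coordinates R X + t. Camera axes: x right, y down, z forward; pixel columns grow to the right and rows downward; lengths in m; the calibration is good to about 2 mm. A picture is of the moment at which its call begins: read the wrist's pose just before it. camera_info takes no time and is no camera call; for the wrist camera it gives the pose at the moment of the call.
- robot.hand_in(): hands the job in; it is judged then, once.
Trained networks look in the newest picture that a camera, given by its name, has taken for a name from the list of things; names that differ only in an ending like _2 or _b are one class to them, and where a whole thing is asked for, a point or a joint stands for the part that bears it (a point fixed in the world has none). Each returns a list of dicts, best first, with "score" (0 to 1); they miss things now and then, are a little off and sometimes report something else, mostly with a low value. They report only what shows in the picture. A call takes as long as a camera call. They do not tell look-alikes from the thing itself.
- robot.trace(label, camera): "mask" (384x512 bool, what is visible of it) and "extent" ([left, top, right, bottom] in pixels, round what is visible of it).
- robot.landmark_of(label, camera): "position" ([column, row] in pixels: a listed point, or the origin of a listed thing).
The state is a dict: "time": time; "joints": joint angles; "joint_velocities": joint speeds; "joint_torque": joint torques, N m; "position": TCP position; "orientation": TCP orientation; "force": force on the tool from outside, world axes, zero at the start; "wrist_torque": the same for the moment, N m; "gripper_width": finger opening in m; "gripper_force": force on a finger pad.
Only numpy, scipy, OpenCV 4.12 (cv2) and the standard library are available. Lean on these libraries where they do the work, as an engineer would, in place of code of your own. Each camera call takes 0.05 s, during which the arm holds its last target. There are 200 camera calls.

## Working session

There is one attempt and no reset: what is moved stays moved. The work goes in short steps, Python scripts to look and compute and a shell command to move; the robot and the scene stay as the last step left them, time stands still between calls to the robot, and variables do not carry over. Pictures are saved under pics/ and viewed, at most 10 in all, crops included, and the job is handed in when it is done.

```bash
ls; mkdir -p pics
cat > h.py <<'E'
import numpy as np, cv2
from plant import robot
from scipy.spatial.transform import Rotation as Ro
def world(cam,u,v,d=None,z=None,ci=None):
    c=ci or robot.camera_info(cam); R=np.array(c["R"]);t=np.array(c["t"])
    r=np.array([(u-c["cx"])/c["fx"],(v-c["cy"])/c["fy"],1.0])
    o=-R.T@t; w=R.T@r
    if z is not None: d=(z-o[2])/w[2]
    return o+w*d
E
python3 - <<'E'
from h import *
for n in ("top","side"):
    im,d=robot.capture(n); cv2.imwrite(f"pics/{n}0.png",im[:,:,::-1]); np.save(f"{n}0.npy",d)
    for l in ("key","key_handle","key_stand","carrier","rinse_seat","bench_seat","bench_seat_floor","ring2"):
        for r in robot.landmark_of(l,n)[:4]:
            p=r["position"]; u,v=int(round(p[0])),int(round(p[1]))
            zz={"key_handle":.0775,"ring2":.042,"carrier":.006,"bench_seat_floor":.006}.get(l,0.004 if l=="key" else 0)
            print(n,l,round(r["score"],2),np.round(p,1),world(n,*p,z=zz).round(4), "depthpt",world(n,u,v,d=d[min(v,383),min(u,511)]).round(3))
s=robot.get_state();print(s["position"],s["orientation"],s["force"],s["time"])
E
```

```text
pics
top key 0.73 [255.1 215.4] [0.5066 0.0073 0.004 ] depthpt [0.503 0.008 0.053]
top key 0.46 [259.7 216.9] [ 0.502  -0.0066  0.004 ] depthpt [ 0.493 -0.006  0.1  ]
top key_handle 0.7 [311.8 201.2] [ 0.5392 -0.1559  0.0775] depthpt [ 0.549 -0.166  0.004]
top key_handle 0.61 [258.2 215.3] [ 0.4997 -0.0014  0.0775] depthpt [ 0.498 -0.001  0.101]
top key_handle 0.59 [245.3 177.1] [0.6111 0.035  0.0775] depthpt [0.608 0.036 0.093]
top key_handle 0.42 [257.8 212.9] [ 5.066e-01 -3.000e-04  7.750e-02] depthpt [ 0.504 -0.001  0.099]
top key_stand 0.69 [256.9 216.3] [0.5042 0.0019 0.    ] depthpt [0.496 0.002 0.098]
top key_stand 0.5 [254.1 259.2] [0.3754 0.0114 0.    ] depthpt [0.376 0.012 0.011]
top key_stand 0.23 [313.1 202.4] [ 0.5455 -0.1701  0.    ] depthpt [ 0.545 -0.168  0.011]
top carrier 0.53 [313.4 203.1] [ 0.5426 -0.1701  0.006 ] depthpt [ 0.543 -0.169  0.007]
top rinse_seat 0.63 [310.9 201.7] [ 0.5477 -0.1634  0.    ] depthpt [ 0.546 -0.163  0.003]
top bench_seat 0.81 [202.9 190.3] [0.5854 0.1667 0.    ] depthpt [0.586 0.166 0.005]
top bench_seat 0.72 [190.7 234.1] [0.4519 0.20
[... 1578 characters left out ...]
8  0.1945 0.    ] depthpt [0.453 0.183 0.008]
side bench_seat 0.55 [218.2 184.8] [0.5966 0.1896 0.    ] depthpt [0.591 0.181 0.006]
side bench_seat_floor 0.78 [169.8 200.8] [0.4502 0.2005 0.006 ] depthpt [0.449 0.196 0.009]
side bench_seat_floor 0.58 [218.4 185.1] [0.5913 0.1805 0.006 ] depthpt [0.591 0.181 0.006]
side ring2 0.69 [291.8 249.7] [ 0.5406 -0.1663  0.042 ] depthpt [ 0.553 -0.155  0.026]
side ring2 0.64 [292.  254.8] [ 0.5301 -0.1782  0.042 ] depthpt [ 0.523 -0.185  0.05 ]
side ring2 0.64 [293.1 250.5] [ 0.541  -0.1699  0.042 ] depthpt [ 0.555 -0.156  0.026]
[0.26198643 0.59486429 0.21467115] [-6.46962241e-01 -3.07424024e+00 -9.83193762e-05] [0.60108184 0.75204051 0.09316907] 0.9
```

Run:
```python
import cv2
a=cv2.imread("pics/top0.png")[110:290,140:370]; b=cv2.imread("pics/side0.png")[150:300,90:360]
cv2.imwrite("pics/t.png",cv2.resize(a,(766,600),interpolation=2)); cv2.imwrite("pics/s.png",cv2.resize(b,(800,444),interpolation=2))
```

```text
(no output)
```

View pics/t.png

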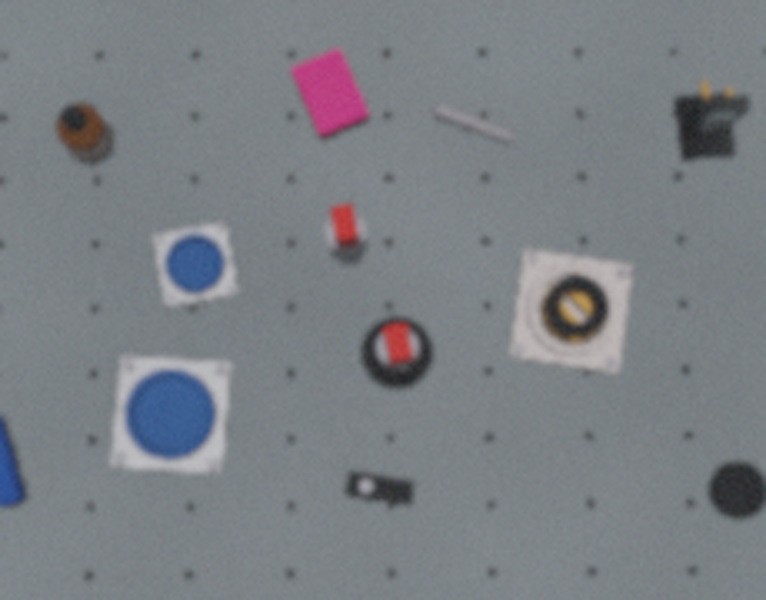

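View pics/s.png

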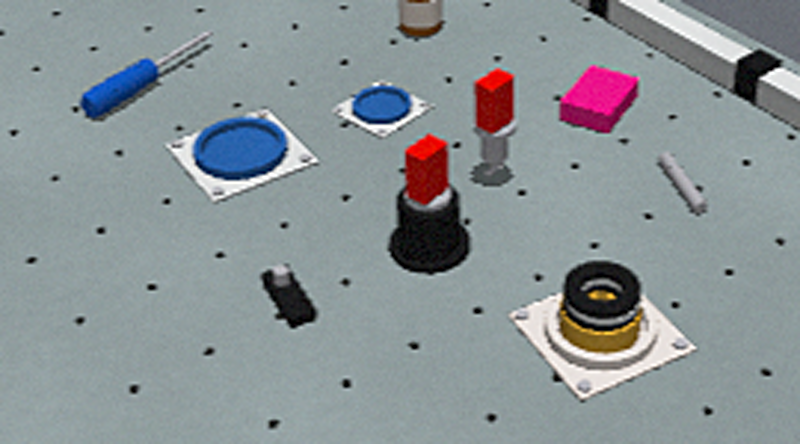

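The top view shows the key in its black tube at crop (397,345) and the white seat with the stack at (575,307), where a diagonal bright stripe shows inside the rings. The large blue seat is at (170,413). The decoy key at (345,230) and the small seat at (195,263) are both farther away or the wrong size. The side view agrees.

Run:
```python
from h import *
s=robot.get_state(); R=Ro.from_rotvec(s["orientation"]).as_matrix(); print(R.round(3))
for tgt in ([.503,.002,.215],[.541,-.169,.25],[.453,.2,.25]): print(R.T@(np.array(tgt)-s["position"])*100)
c=robot.camera_info("wrist");R2=np.array(c["R"]);o=-R2.T@np.array(c["t"]);print(R.T@(o-s["position"]),R2@R, c["fx"])
# colour red top of handle orientation, stripe dir from top camera
im=cv2.imread("pics/top0.png")[:,:,::-1].astype(int); d=np.load("top0.npy")
m=(im[...,0]>150)&(im[...,1]<90)&(im[...,2]<90); m[:195]=0
vs,us=np.nonzero(m); P=np.array([world("top",u,v,d=d[v,u]) for u,v in zip(us,vs)]); P=P[P[:,2]>.09]
print(len(P),P.mean(0),cv2.minAreaRect((P[:,:2]*1000).astype(np.float32)))
```

```text
[[-0.915  0.403 -0.   ]
 [ 0.403  0.915  0.   ]
 [ 0.     0.    -1.   ]]
[-4.59520673e+01 -4.45439486e+01 -3.67252671e-02]
[-56.32169029 -58.66178111  -3.53782875]
[-33.39582216 -28.43837024  -3.53544674]
[ 0.0730001  -0.00083884 -0.17030943] [[-5.32080952e-04  9.99999391e-01  9.66493909e-04]
 [-9.65245811e-01 -2.61002112e-04 -2.61343558e-01]
 [-2.61343147e-01 -1.07196013e-03  9.65245363e-01]] 273.2680059774109
75 [ 0.47961132 -0.10304262  0.10411185] ((445.3671875, -251.89276123046875), (537.5538330078125, 29.641082763671875), 76.10459899902344)
```

```bash
T="9.5 -56.3 -58.7 0 0"; python3 -m inch '9.5 -56.3 -58.7 0 0;9.5 -56.3 -58.7 0 0;9.5 -56.3 -58.7 0 0;9.5 -56.3 -58.7 0 0;9.5 -56.3 -58.7 0 0;9.5 -56.3 -58.7 0 0;9.5 -56.3 -58.7 0 0;9.5 -56.3 -58.7 0 0;9.5 -56.3 -58.7 0 0;9.5 -56.3 -58.7 0 0;9.5 -56.3 -58.7 0 0;9.5 -56.3 -58.7 0 0;9.5 -56.3 -58.7 0 0;9.5 -56.3 -58.7 0 0;9.5 -56.3 -58.7 0 0;9.5 -56.3 -58.7 0 0;9.5 -56.3 -58.7 0 0;9.5 -56.3 -58.7 0 0;9.5 -56.3 -58.7 0 0;9.5 -56.3 -58.7 0 0'
```

```text
time: 2.57
position: [0.5414, -0.1733, 0.2148]
orientation: [0.651, 3.073, -0.002]
force: [0.3, 0.6, 0.1]
gripper_width: 0.0946
gripper_force: 0.0
```

```bash
python3 -m inch '9.5 0 0 4 0;9.5 0 0 7.5 0;9.5 0 0 7.5 0;9.5 0 0 7.5 0'
python3 - <<'E'
from h import *
c=robot.camera_info("wrist"); im,d=robot.capture("wrist"); cv2.imwrite("pics/w1.png",im[:,:,::-1]); np.savez("w1.npz",im=im,d=d,c=c)
for l,z in (("carrier",.006),("carrier_slot",.030),("rinse_seat",0),("ring0",.030),("ring1",.036),("ring2",.042)):
    for r in robot.landmark_of(l,"wrist")[:2]: print(l,round(r["score"],2),np.round(r["position"],1),world("wrist",*r["position"],z=z,ci=c).round(4))
b=im[...,::-1]; cv2.imwrite("pics/w1b.png",cv2.resize(b,(800,600)))
E
```

```text
time: 2.9
position: [0.539, -0.1687, 0.1376]
orientation: [-0.646, -3.069, -0.002]
force: [0.3, -0.5, 0.5]
gripper_width: 0.0953
gripper_force: 0.0
carrier 0.64 [257.7 189.9] [ 0.546  -0.1696  0.006 ]
carrier_slot 0.74 [256.  190.9] [ 0.5405 -0.1694  0.03  ]
carrier_slot 0.29 [257.2 196. ] [ 0.5461 -0.1705  0.03  ]
rinse_seat 0.57 [256.5 186.6] [ 0.5433 -0.1699  0.    ]
rinse_seat 0.52 [423.3  89.3] [0.5173 0.0349 0.    ]
ring0 0.83 [258.1 198. ] [ 0.5485 -0.1705  0.03  ]
ring0 0.69 [262.4 195.8] [ 0.5481 -0.1654  0.03  ]
ring1 0.83 [258.1 198. ] [ 0.5469 -0.1698  0.036 ]
ring1 0.69 [262.4 195.8] [ 0.5465 -0.1648  0.036 ]
ring2 0.83 [258.1 198. ] [ 0.5452 -0.1692  0.042 ]
ring2 0.69 [262.4 195.8] [ 0.5449 -0.1643  0.042 ]
```

View pics/w1b.png

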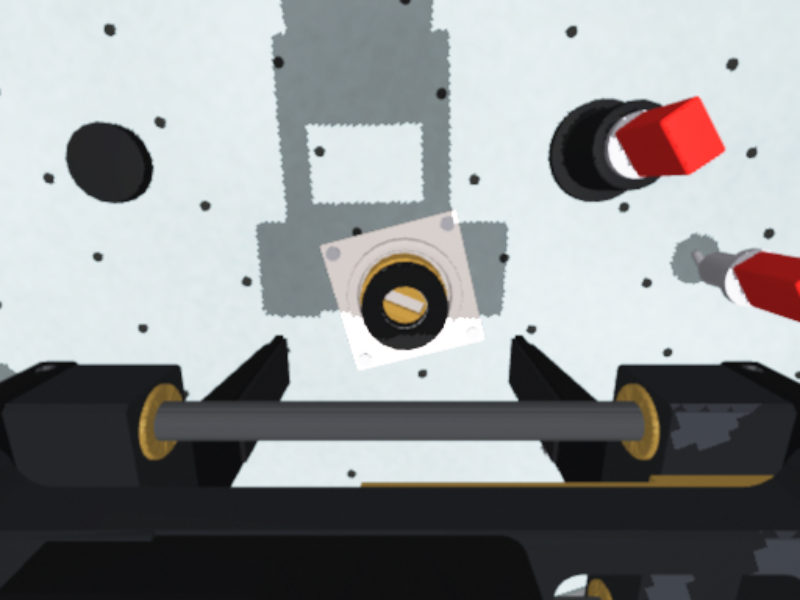

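The wrist view shows the rings at (403,305) with a pale strip in the brass plate at about (405,300). It is probably the slot, with the white seat showing through. I'll measure its direction and depth, and fit the ring and seat centres.

Run:
```python
from h import *
z=np.load("w1.npz",allow_pickle=True); im=z["im"];d=z["d"];c=z["c"].item()
W=lambda u,v,zz: world("wrist",u,v,z=zz,ci=c)[:2]*1000
f=im.astype(int)
y,x=np.mgrid[:384,:512]
near=(abs(x-259)<16)&(abs(y-192)<16)
dark=(f.max(2)<75)
# rings: black annulus outer boundary
reg=(dark&(abs(x-258)<40)&(abs(y-195)<40)).astype(np.uint8)
n,lab,st,ce=cv2.connectedComponentsWithStats(reg); i=1+st[1:,4].argmax(); print("dark",st[i])
cs,_=cv2.findContours((lab==i).astype(np.uint8),cv2.RETR_CCOMP,cv2.CHAIN_APPROX_NONE)
for q in sorted(cs,key=len)[::-1][:2]:
    P=np.array([W(u,v,.048) for u,v in q[:,0]],np.float32); print("ring contour",len(q),cv2.fitEllipse(P))
print("center depths"); 
for v in range(182,202,2): print([ (round(world("wrist",u,v,d=d[v,u],ci=c)[2]*1000), tuple(f[v,u])) [0] for u in range(246,274,2)], [int(f[v,u,2]) for u in range(246,274,2)])
br=(f[...,2]>120)&near
n,lab,st,ce=cv2.connectedComponentsWithStats(br.astype(np.uint8))
for i in range(1,n):
  if st[i,4]>20:
    vs,us=np.nonzero(lab==i); P=np.array([W(u,v,.03) for u,v in zip(us,vs)],np.float32); print(st[i],cv2.minAreaRect(P),P.mean(0)); 
    e=np.linalg.eigh(np.cov(P.T)); print(e[0],np.degrees(np.arctan2(e[1][1,1],e[1][0,1])))
```

```text
dark [ 231  168   56   56 1826]
ring contour 156 ((542.0267333984375, -167.2109375), (53.48763656616211, 56.126277923583984), 65.16604614257812)
ring contour 80 ((540.934814453125, -166.44580078125), (25.555465698242188, 29.788455963134766), 149.35704040527344)
center depths
[48, 48, 48, 48, 49, 48, 48, 48, 48, 48, 48, 47, 48, 50] [25, 25, 25, 24, 25, 25, 25, 24, 24, 25, 24, 24, 25, 25]
[47, 48, 49, 30, 30, 30, 31, 31, 29, 30, 48, 48, 48, 47] [24, 24, 25, 32, 56, 59, 63, 65, 58, 48, 28, 24, 25, 24]
[48, 47, 6, 6, 30, 29, 31, 29, 29, 31, 30, 49, 49, 47] [25, 24, 151, 155, 78, 67, 65, 67, 67, 67, 72, 80, 25, 24]
[49, 6, 6, 5, 5, 7, 30, 30, 30, 31, 31, 31, 47, 48] [39, 173, 202, 201, 202, 180, 116, 67, 65, 66, 67, 75, 73, 24]
[6, 7, 5, 6, 6, 6, 6, 7, 7, 31, 29, 29, 28, 49] [139, 202, 201, 202, 202, 202, 202, 196, 155, 78, 66, 66, 85, 59]
[29, 27, 6, 5, 6, 6, 6, 5, 5, 8, 6, 31, 30, 42] [62, 125, 166, 202, 202, 202, 202, 201, 202, 202, 175, 115, 66, 97]
[29, 30, 308, 27, 25, 6, 6, 5, 7, 7, 7, 6, 5, 30] [70, 66, 60, 92, 142, 193, 201, 202, 202, 202, 201, 202, 173, 105]
[31, 30, 31, 30, 31, 29, 25, 6, 7, 5, 6, 7, 28, 38] [66, 70, 70, 69, 63, 63, 125, 165, 201, 202, 201, 202, 136, 93]
[30, 30, 31, 31, 30, 30, 30, 30, 28, 24, 7, 7, 30, 39] [52, 70, 70, 70, 70, 70, 65, 60, 92, 142, 192, 192, 67, 91]
[34, 31, 29, 30, 32, 29, 30, 31, 30, 30, 28, 26, 29, 44] [25, 65, 66, 68, 69, 69, 70, 69, 69, 63, 63, 88, 61, 62]
[246 186  25  14 175] ((542.8480224609375, -167.72232055664062), (25.937185287475586, 7.883254051208496), 43.799339294433594) [ 543.14526 -167.48894]
[ 5.28758785 52.86301534] -135.09809814339235
```

The strip reads z≈6 mm in depth, against 30 mm for the brass around it. So it really is the slot: along about +44.5° in world, centred near (542.8,-167.7) mm. Next, the key.

```bash
python3 -m inch '9.5 2 3 -5 0;9.5 10.2 14.2 -5 0;9.5 10.2 14.2 -5 0;9.5 10.2 14.2 -5 0;9.5 10.2 14.2 -5 0;9.5 10.2 14.2 -5 0;9.5 10.2 14.2 -5 0;9.5 10.2 14.2 -5 0'
cat > keym.py <<'E'
from h import *
import sys
s=robot.get_state(); c=robot.camera_info("wrist"); im,d=robot.capture("wrist"); cv2.imwrite(f"pics/{sys.argv[1]}.png",cv2.resize(im[:,:,::-1],(800,600)))
np.savez(sys.argv[1],im=im,d=d,c=c)
f=im.astype(int); m=(f[...,0]>150)&(f[...,1]<80)&(f[...,2]<80)
n,lab,st,ce=cv2.connectedComponentsWithStats(m.astype(np.uint8))
R=Ro.from_rotvec(s["orientation"]).as_matrix(); print("pos",s["position"],"xang",np.degrees(np.arctan2(R[1,0],R[0,0])),"joints",np.round(s["joints"],2),"F",s["force"])
for i in range(1,n):
  if st[i,4]>100:
    vs,us=np.nonzero(lab==i); P=np.array([world("wrist",u,v,d=d[v,u],ci=c) for u,v in zip(us,vs)]); zt=np.median(P[P[:,2]>.09,2]) if (P[:,2]>.09).any() else 0
    top=P[abs(P[:,2]-np.percentile(P[:,2],90))<.004]
    r=cv2.minAreaRect((top[:,:2]*1000).astype(np.float32)); b=cv2.boxPoints(r)
    e=b[1]-b[0] if np.linalg.norm(b[1]-b[0])>np.linalg.norm(b[2]-b[1]) else b[2]-b[1]
    print(st[i],"top z",np.percentile(P[:,2],[50,90]).round(3),"rect",np.round(r[0],1),np.round(r[1],1),"long ang",np.degrees(np.arctan2(e[1],e[0])).round(1), "tool delta cm",(R.T@(np.array([*np.array(r[0])/1000,.1])-s["position"])*100).round(2))
E
python3 keym.py w2
```

```text
time: 3.92
position: [0.5049, 0.0015, 0.1903]
orientation: [0.646, 3.073, -0.0]
force: [0.6, 0.1, 0.5]
gripper_width: 0.095
gripper_force: 0.0
pos [0.50490528 0.00153326 0.19031656] xang 156.25931920777023 joints [-0.1  -0.19  2.   -0.    1.33 -1.26] F [0.55579718 0.1389726  0.5466949 ]
[233 182  31  32 544] top z [0.1   0.101] rect [506.4  -7.8] [29.6 19.5] long ang 12.3 tool delta cm [-0.5  -0.79  9.03]
```

View pics/w2.png

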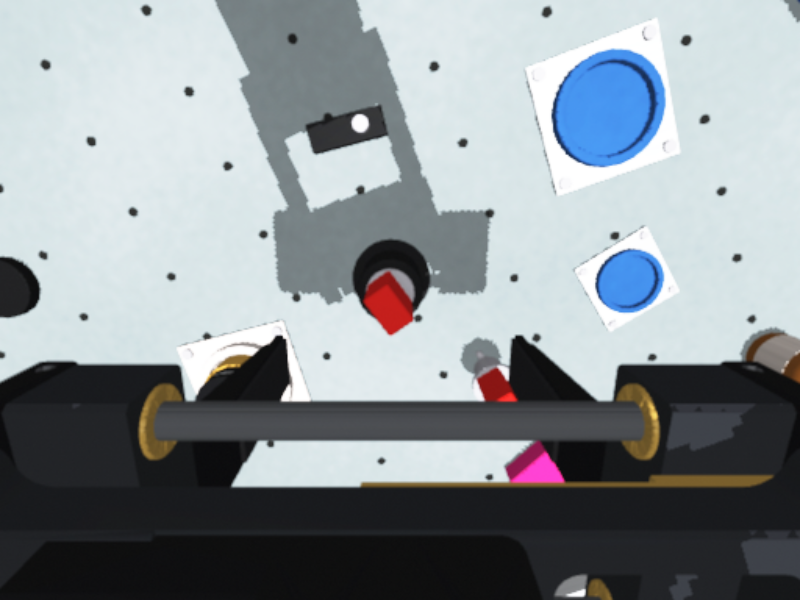

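The handle top fits 29.6 × 19.5 mm at (506.4,-7.8), z 0.10, with its long side at 12.3°; in the picture it is at (390,305), standing in the tube. I'll grip it across x (tool turn +0.94), which leaves the wrist the most room.

```bash
python3 -m inch '8 -0.5 -0.8 0 0.12;7 -0.5 -0.8 0 0.24;7 -0.5 -0.8 1 0.36;7 -0.5 -0.8 2 0.48;7 -0.5 -0.8 3 0.6;7 -0.5 -0.8 4 0.72;7 -0.5 -0.8 5 0.84;7 -0.5 -0.8 5 0.94;7 -0.5 -0.8 5 0.94;7 -0.5 -0.8 5 0.94' && python3 keym.py w3
```

```text
time: 4.8
position: [0.5061, -0.0086, 0.1395]
orientation: [-1.968, -2.449, 0.0]
force: [-0.4, 0.2, -0.4]
gripper_width: 0.0701
gripper_force: 0.0
pos [ 0.50610308 -0.00862476  0.13952108] xang 102.42388056432198 joints [-0.12 -0.14  2.04 -0.    1.24 -0.34] F [-0.39509108  0.16159828 -0.35913074]
[ 360  161   55   32 1058] top z [0.096 0.097] rect [610.3  37.9] [30.2 19.6] long ang 10.5 tool delta cm [ 2.3  11.18  3.95]
[ 239  185   36   35 1205] top z [0.1   0.101] rect [506.8  -7.3] [28.7 19.8] long ang 12.5 tool delta cm [0.12 0.1  3.95]
```

Both views agree to within 0.5 mm. Descend and grip.

```bash
python3 -m inch '7 0.1 0.1 2 0;7 0.1 0.1 4 0;7 0.1 0.1 6 0;7 0.1 0.1 7.6 0;7 0.1 0.1 7.6 0;7 0.1 0.1 7.6 0;2.5 0.1 0.1 7.6 0;2.5 0.1 0.1 7.6 0;2.5 0.1 0.1 7.6 0;2.5 0.1 0.1 7.6 0;2.5 0.1 0.1 7.6 0;2.5 0.1 0.1 7.6 0;2.5 0.1 0.1 7.6 0;2.5 0.1 0.1 7.6 0' 30
```

```text
time: 6.02
position: [0.5068, -0.0063, 0.0639]
orientation: [1.969, 2.448, 0.0]
force: [-0.2, 0.2, 0.7]
gripper_width: 0.0299
gripper_force: 30.0
```

```bash
python3 -m inch '2.5 0 0 -1 0;2.5 0 0 -3 0;2.5 0 0 -6 0;2.5 0 0 -9 0;2.5 0 0 -10 0;2.5 0 0 -10 0;2.5 -3 0 -10 -0.1;2.5 -6.5 0 -10 -0.2;2.5 -10 0 -10 -0.3;2.5 -13.5 0 -10 -0.4;2.5 -16 0 -10 -0.5;2.5 -16.5 0 -10 -0.56;2.5 -16.5 0 -10 -0.56;2.5 -16.5 0 -10 -0.56;2.5 -16.5 0 -10 -0.56' 40 && python3 keym.py w4
```

```text
time: 7.27
position: [0.5411, -0.1665, 0.162]
orientation: [-1.216, -2.894, -0.0]
force: [-0.8, -0.1, -1.2]
gripper_width: 0.0298
gripper_force: 40.0
pos [ 0.54112994 -0.16652211  0.16203927] xang 134.4152951008036 joints [-0.39 -0.02  1.89  0.    1.27 -1.17] F [-0.77831329 -0.07440034 -1.24940763]
[471  67  41  40 921] top z [0.096 0.097] rect [610.4  36.5] [29.5 19.5] long ang 9.6 tool delta cm [ 9.64 19.16  6.21]
[ 228  214   54   43 2058] top z [0.194 0.199] rect [ 537.3 -163.8] [28.7 10.3] long ang 45.9 tool delta cm [ 0.45 -0.08  6.21]
```

View pics/w4.png

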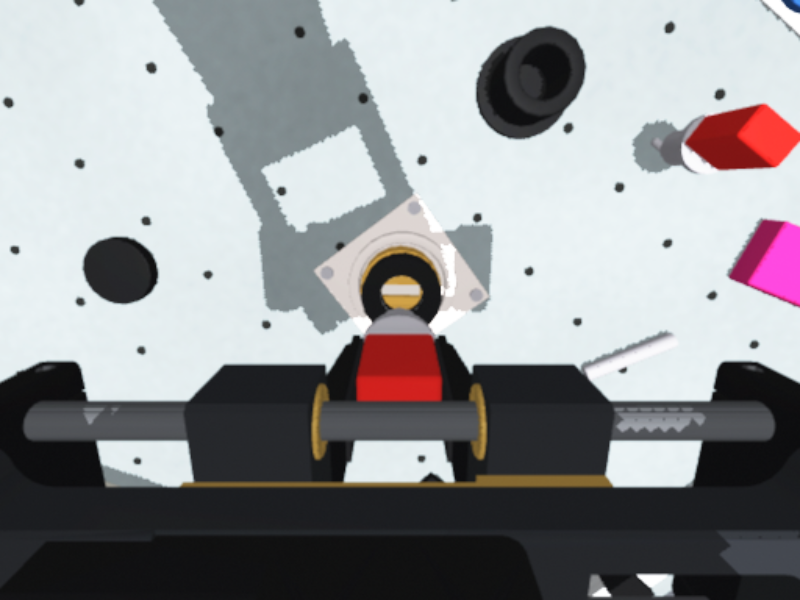

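The slot at about (400,288) now lies parallel to the handle's wide face. Now the slot centre and the key's front face, both in the tool frame from this same view.

```bash
cat > rel.py <<'E'
from h import *
import sys
def rel(name):
    z=np.load(name+".npz",allow_pickle=True); im=z["im"].astype(int);d=z["d"];c=z["c"].item()
    s=robot.get_state(); R=Ro.from_rotvec(s["orientation"]).as_matrix(); p=np.array(s["position"])
    T=lambda X:(X-p)@R*1000
    m=(im[...,0]>100)&(im[...,1]<60)&(im[...,2]<60); m[:,:215]=0;m[:,300:]=0;m[:200]=0
    vs,us=np.nonzero(m); P=T(np.array([world("wrist",u,v,d=d[v,u],ci=c) for u,v in zip(us,vs)]))
    f=P[(P[:,2]>-30)&(P[:,2]<0)]; f=f[abs(f[:,1])<12]
    A=np.c_[f[:,1],f[:,2],np.ones(len(f))]; q=np.linalg.lstsq(A,f[:,0],rcond=None)[0]
    print("front face x",np.median(f[:,0]).round(2),"slopes y,z",q.round(3),"y range",np.percentile(P[:,1],[1,99]).round(1))
    vv,uu=np.mgrid[170:215,235:280]; X=np.array([world("wrist",u,v,d=d[v,u],ci=c) for u,v in zip(uu.ravel(),vv.ravel())])
    k=(im[vv.ravel(),uu.ravel(),2]>120)&(X[:,2]<.02)&(abs(uu.ravel()-256)<20)
    M=np.zeros(d.shape,np.uint8); M[vv.ravel()[k],uu.ravel()[k]]=1
    n,lab,st,ce=cv2.connectedComponentsWithStats(M)
    print(st[1:,:][st[1:,4]>20])
    for i in range(1,n):
        if st[i,4]<40: continue
        v2,u2=np.nonzero(lab==i); Q=T(np.array([world("wrist",u,v,z=.03,ci=c) for u,v in zip(u2,v2)]))
        r=cv2.minAreaRect(Q[:,:2].astype(np.float32)); print("slot tool mm",np.round(r[0],2),np.round(r[1],1),round(r[2],1))
rel(sys.argv[1])
E
python3 rel.py w4
```

```text
front face x 9.02 slopes y,z [-2.000e-03  2.000e-03  9.055e+00] y range [-15.3  13.6]
[[244 182  24   6 141]]
slot tool mm [-1.53 -0.59] [ 5.9 26.3] 0.0
```

Relative to the key, the slot is at about x −1.3 mm (corrected for plate thickness) and y +0.25 mm. Shift by that and descend through the rings to just above the plate.

```bash
python3 -m inch '2.5 -0.13 0.03 0 0;2.5 -0.13 0.03 1 0;2.5 -0.13 0.03 2 0;2.5 -0.13 0.03 3 0;2.5 -0.13 0.03 4 0;2.5 -0.13 0.03 4.8 0;2.5 -0.13 0.03 5.4 0;2.5 -0.13 0.03 5.8 0;2.5 -0.13 0.03 6.2 0;2.5 -0.13 0.03 6.6 0;2.5 -0.13 0.03 6.8 0;2.5 -0.13 0.03 6.8 0;2.5 -0.13 0.03 6.8 0' && python3 keym.py w5 && python3 rel.py w5
```

```text
time: 8.4
position: [0.5433, -0.1683, 0.0959]
orientation: [1.216, 2.896, 0.0]
force: [-0.7, 0.6, -1.3]
gripper_width: 0.0294
gripper_force: 40.0
pos [ 0.54331352 -0.16829567  0.09588442] xang 134.45951922967924 joints [-0.39  0.05  1.94  0.    1.15 -1.17] F [-0.73738624  0.60665788 -1.28002213]
[ 228  214   54   43 2098] top z [0.127 0.133] rect [ 539.3 -165.5] [28.7  9.8] long ang 44.5 tool delta cm [ 0.48 -0.09 -0.41]
front face x 9.08 slopes y,z [ 0.000e+00 -1.000e-03  9.073e+00] y range [-15.2  13.8]
[[241 195  13   8  49]
 [256 196  15   7  56]]
slot tool mm [ 3.37 -8.98] [12.7  4.6] 62.5
slot tool mm [1.24 6.36] [ 5.7 12.7] 0.0
```

```bash
python3 -m inch '2.5 0 0 0.2 0;2.5 0 0 0.4 0;2.5 0 0 0.5 0;2.5 0 0 0.6 0;2.5 0 0 0.65 0;2.5 0 0 0.7 0;2.5 0 0 0.7 0;2.5 0 0 0.7 0'
```

```text
time: 9.12
position: [0.5432, -0.1682, 0.0886]
orientation: [-1.216, -2.897, 0.0]
force: [-0.3, -0.2, -1.0]
gripper_width: 0.0299
gripper_force: 40.0
```

```bash
python3 -m inch '2.5 0 0 0.05 0;2.5 0 0 0.1 0;2.5 0 0 0.15 0;2.5 0 0 0.15 0;2.5 0 0 0.15 0'
```

```text
time: 9.53
position: [0.5431, -0.1682, 0.0871]
orientation: [-1.216, -2.897, 0.0]
force: [-0.2, -0.2, -1.4]
gripper_width: 0.0299
gripper_force: 40.0
```

```bash
python3 -m inch '2.5 0 0 0.05 0;2.5 0 0 0.1 0;2.5 0 0 0.15 0;2.5 0 0 0.15 0;2.5 0 0 0.15 0'
```

```text
time: 9.95
position: [0.5431, -0.1682, 0.0856]
orientation: [-1.216, -2.897, 0.0]
force: [0.6, 0.8, -0.6]
gripper_width: 0.0298
gripper_force: 40.0
```

The bar is sinking in freely. Continue to just above the shoulder.

```bash
python3 -m inch '2.5 0 0 0.1 0;2.5 0 0 0.2 0;2.5 0 0 0.3 0;2.5 0 0 0.4 0;2.5 0 0 0.5 0;2.5 0 0 0.6 0;2.5 0 0 0.7 0;2.5 0 0 0.75 0;2.5 0 0 0.75 0'
```

```text
time: 10.7
position: [0.5428, -0.168, 0.0776]
orientation: [-1.215, -2.896, -0.0]
force: [-1.4, 0.7, -2.9]
gripper_width: 0.0296
gripper_force: 40.0
```

```bash
python3 -m inch '2.5 0 0 0.04 0;2.5 0 0 0.08 0;2.5 0 0 0.08 0;2.5 0 0 0.08 0'
```

```text
time: 11.03
position: [0.5429, -0.1681, 0.0772]
orientation: [-1.216, -2.896, -0.0]
force: [-1.7, 1.3, -0.1]
gripper_width: 0.0296
gripper_force: 40.0
```

```bash
python3 -m inch '2.5 0.03 0 -0.08 0;2.5 0.03 0 -0.08 0.1;2.5 0.03 0 -0.08 0.2;2.5 0.03 0 -0.08 0.3;2.5 0.03 0 -0.08 0.4;2.5 0.03 0 -0.08 0.5;2.5 0.03 0 -0.08 0.6;2.5 0.03 0 -0.08 0.7;2.5 0.03 0 -0.08 0.8;2.5 0.03 0 -0.08 0.9;2.5 0.03 0 -0.08 1.0;2.5 0.03 0 -0.08 1.1;2.5 0.03 0 -0.08 1.2;2.5 0.03 0 -0.08 1.3;2.5 0.03 0 -0.08 1.4;2.5 0.03 0 -0.08 1.48;2.5 0.03 0 -0.08 1.48;2.5 0.03 0 -0.08 1.48'; python3 keym.py w6
```

```text
time: 12.53
position: [0.5431, -0.168, 0.078]
orientation: [2.849, 1.322, 0.001]
force: [-0.8, 0.8, -3.6]
gripper_width: 0.0297
gripper_force: 40.0
pos [ 0.54314149 -0.16801758  0.07798472] xang 49.784917776028855 joints [-0.39  0.07  1.95  0.    1.12  0.31] F [-0.75905249  0.83692555 -3.55292208]
[ 228  214   54   43 2096] top z [0.109 0.115] rect [ 546.6 -164.9] [10.2 28.9] long ang -40.3 tool delta cm [ 0.46  0.06 -2.2 ]
```

```bash
python3 -m inch '2.5 0 0 -0.05 0;2.5 0 0 -0.1 0;2.5 0 0 -0.15 0;2.5 0 0 -0.2 0;2.5 0 0 -0.25 0;2.5 0 0 -0.3 0;2.5 0 0 -0.4 0;2.5 0 0 -0.5 0;2.5 0 0 -0.5 0'
```

```text
time: 13.33
position: [0.5431, -0.1681, 0.0835]
orientation: [2.851, 1.319, 0.001]
force: [-0.9, 0.4, -5.4]
gripper_width: 0.0297
gripper_force: 40.0
```

```bash
python3 -m inch '2.5 0 0 -0.3 0;2.5 0 0 -0.8 0;2.5 0 0 -1.5 0;2.5 0 0 -2.2 0;2.5 0 0 -2.9 0;2.5 0 0 -3.6 0;2.5 0 0 -4.3 0;2.5 0 0 -5 0;2.5 0 0 -5.7 0;2.5 0 0 -6.4 0;2.5 0 0 -7 0;2.5 0 0 -7.5 0;2.5 0 0 -7.8 0;2.5 0 0 -8 0;2.5 0 0 -8 0;2.5 0 0 -8 0'; python3 keym.py w7
python3 - <<'E'
from h import *
s=robot.get_state(); R=Ro.from_rotvec(s["orientation"]).as_matrix()
print(R.T@(np.array([.4535,.199,s["position"][2]])-s["position"])*100)
E
```

```text
time: 14.67
position: [0.5428, -0.168, 0.1629]
orientation: [-2.851, -1.319, 0.0]
force: [0.0, -0.9, -5.4]
gripper_width: 0.0297
gripper_force: 40.0
pos [ 0.54280317 -0.16795045  0.16293441] xang 49.66272838047534 joints [-0.39 -0.02  1.89  0.    1.27  0.31] F [ 0.02508804 -0.88613264 -5.41821768]
[ 228  214   55   43 2104] top z [0.194 0.2  ] rect [ 546.3 -165. ] [10.2 29.2] long ang -41.0 tool delta cm [0.46 0.08 6.29]
[409 296  20  15 118] top z [0.043 0.052] rect [ 599.8 -415.3] [ 2.2 13.6] long ang -57.5 tool delta cm [-15.16  20.36   6.29]
[ 2.21953408e+01 -3.05456766e+01  1.83865288e-02]
```

View pics/w7.png

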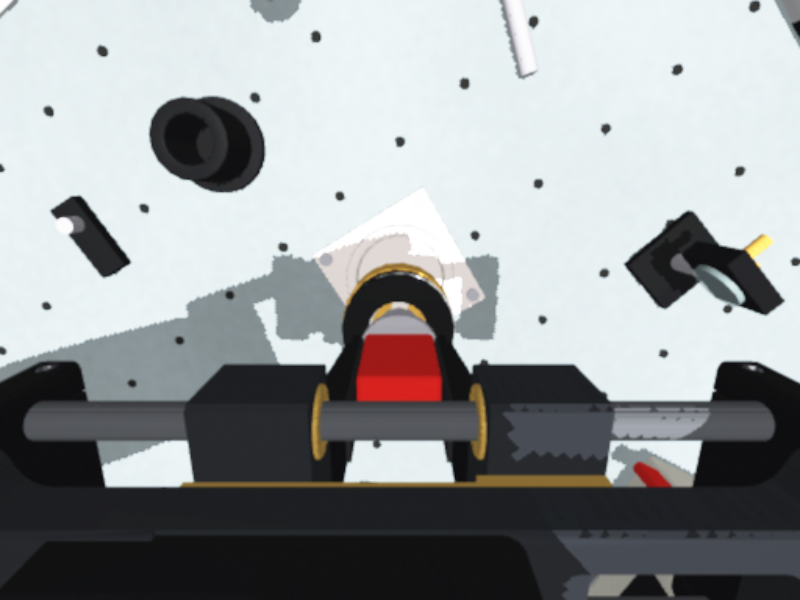

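The carrier with its rings hangs from the key above the white seat (stack at about (398,300)). Carry it to 7 cm short of the blue seat and look from there.

```bash
python3 -m inch '2.5 0.3 -0.6 0 0;2.5 0.9 -1.8 0 0;2.5 1.8 -3.6 0 0;2.5 2.7 -5.4 0 0;2.5 3.6 -7.2 0 0;2.5 4.5 -9 0 0;2.5 5.4 -10.8 0 0;2.5 6.3 -12.6 0 0;2.5 7.2 -14.4 0 0;2.5 8.1 -16.2 0 0;2.5 9 -18 0 0;2.5 9.9 -19.8 0 0;2.5 10.8 -21.6 0 0;2.5 11.7 -23.4 0 0;2.5 12.6 -25.2 0 0;2.5 13.5 -27 0 0;2.5 14.3 -28.6 0 0;2.5 14.9 -29.8 0 0;2.5 15.2 -30.4 0 0;2.5 15.2 -30.5 0 0' && python3 -m inch '2.5 0 0 0 0;2.5 0 0 0 0'
cat > seat.py <<'E'
from h import *
import sys
s=robot.get_state(); c=robot.camera_info("wrist"); im,d=robot.capture("wrist"); cv2.imwrite(f"pics/{sys.argv[1]}.png",cv2.resize(im[:,:,::-1],(800,600))); np.savez(sys.argv[1],im=im,d=d,c=c)
R=Ro.from_rotvec(s["orientation"]).as_matrix(); p=np.array(s["position"])
f=im.astype(int); m=((f[...,2]>f[...,0]+50)&(f[...,2]>80)).astype(np.uint8)
n,lab,st,ce=cv2.connectedComponentsWithStats(m)
for i in range(1,n):
    if st[i,4]<400: continue
    vs,us=np.nonzero(lab==i); P=np.array([world("wrist",u,v,d=d[v,u],ci=c) for u,v in zip(us,vs)])
    Q=P[(P[:,2]>.011)&(P[:,2]<.018)]; h=cv2.convexHull((Q[:,:2]*1000).astype(np.float32))
    A=np.c_[2*h[:,0],np.ones(len(h))]; q=np.linalg.lstsq(A,(h[:,0]**2).sum(1),rcond=None)[0]; r=np.sqrt(q[2]+q[0]**2+q[1]**2)
    print(st[i],"rim circle",q[:2].round(1),"r",r.round(1),"tool cm",(R.T@(np.array([q[0]/1000,q[1]/1000,.014])-p)*100).round(2))
for r in robot.landmark_of("bench_seat_floor","wrist")[:2]: print(r["score"],world("wrist",*r["position"],z=.006,ci=c).round(4))
m=(f[...,0]>f[...,2]+50)&(f[...,1]>f[...,2]+25)  # brass
vs,us=np.nonzero(m); P=np.array([world("wrist",u,v,d=d[v,u],ci=c) for u,v in zip(us,vs)]); T=(P-p)@R*1000
T=T[(abs(T[:,0])<45)&(abs(T[:,1])<45)&(T[:,2]>30)]; 
if len(T)>10: print("brass tool mm",len(T),np.percentile(T,[1,50,99],axis=0).round(1).tolist())
print(p,s["force"],s["time"])
E
python3 seat.py w8
```

```text
time: 16.38
position: [0.4077, 0.1465, 0.1629]
orientation: [-2.849, -1.323, 0.0]
force: [-0.0, 0.4, -4.6]
gripper_width: 0.0298
gripper_force: 40.0
time: 16.55
position: [0.4088, 0.1449, 0.1631]
orientation: [2.851, 1.319, -0.0]
force: [0.2, -0.1, -5.3]
gripper_width: 0.03
gripper_force: 40.0
[ 105    0   54   75 2157] rim circle [394.6 403.2] r 77.4 tool cm [ 18.77 -17.81  14.9 ]
[ 337   23   53   56 2265] rim circle [589.3 176.9] r 26.2 tool cm [14.13 11.68 14.91]
[ 219   83   72   74 4179] rim circle [452.8 197. ] r 40.5 tool cm [ 6.82 -0.02 14.91]
0.67 [0.4539 0.1977 0.006 ]
0.63 [0.591  0.1748 0.006 ]
brass tool mm 381 [[-2.7, -26.0, 30.9], [24.3, -2.6, 49.4], [30.0, 23.2, 86.5]]
[0.40879775 0.14492183 0.16311053] [ 0.18333047 -0.06373277 -5.28941107] 16.55
```

View pics/w8.png

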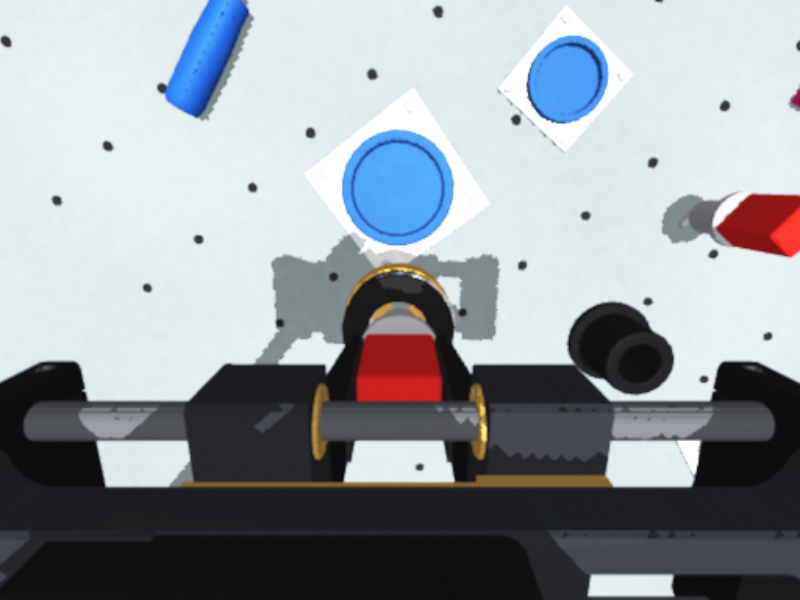

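The large blue seat is at (398,187) and the stack hangs at (398,300). The rim centre is at tool (6.82, −0.02) cm and the carrier is at about (0, −0.1). Shift x +6.8 and y +0.1, then lower.

```bash
python3 -m inch '2.5 0.5 0 0 0;2.5 1.5 0 0 0;2.5 3 0.1 0 0;2.5 4.5 0.1 0 0;2.5 6 0.1 0 0;2.5 6.6 0.1 0 0;2.5 6.8 0.1 0 0;2.5 6.8 0.1 0 0;2.5 6.8 0.1 0.5 0;2.5 6.8 0.1 1.5 0;2.5 6.8 0.1 2.5 0;2.5 6.8 0.1 3.5 0;2.5 6.8 0.1 4.5 0;2.5 6.8 0.1 5.2 0;2.5 6.8 0.1 5.6 0;2.5 6.8 0.1 5.8 0;2.5 6.8 0.1 5.8 0;2.5 6.8 0.1 5.8 0' && python3 seat.py w9
```

```text
time: 18.15
position: [0.4539, 0.1966, 0.1055]
orientation: [2.851, 1.319, 0.001]
force: [0.3, -0.6, -4.0]
gripper_width: 0.0298
gripper_force: 40.0
[  82   53   62   91 2828] rim circle [413.  352.6] r 37.4 tool cm [  9.24 -13.22   9.15]
[ 348   86   60   60 2822] rim circle [589.6 177.8] r 26.3 tool cm [ 7.35 11.55  9.16]
[ 213  151   81   61 1587] rim circle [453.3 197.8] r 40.5 tool cm [ 0.05 -0.13  9.15]
0.65 [0.4505 0.1976 0.006 ]
0.59 [0.5904 0.1746 0.006 ]
brass tool mm 400 [[2.4, -25.3, 30.7], [25.0, -1.7, 49.4], [30.6, 23.9, 65.3]]
[0.4539263  0.19657973 0.10551199] [ 0.25558609 -0.59782983 -4.00814865] 18.15
```

```bash
python3 -m inch '2.5 0 0 0.5 0;2.5 0 0 1 0;2.5 0 0 1.5 0;2.5 0 0 1.8 0;2.5 0 0 2.1 0;2.5 0 0 2.3 0;2.5 0 0 2.4 0;2.5 0 0 2.45 0;2.5 0 0 2.5 0;2.5 0 0 2.5 0'
```

```text
time: 19.08
position: [0.4537, 0.1965, 0.0803]
orientation: [-2.851, -1.319, -0.0]
force: [0.1, 1.0, -4.3]
gripper_width: 0.0296
gripper_force: 40.0
```

```bash
python3 -m inch '2.5 0 0 0.05 0;2.5 0 0 0.1 0;2.5 0 0 0.15 0;2.5 0 0 0.2 0;2.5 0 0 0.2 0;2.5 0 0 0.2 0'
```

```text
time: 19.58
position: [0.4536, 0.1965, 0.0781]
orientation: [2.851, 1.319, 0.0]
force: [-0.1, -0.1, -5.2]
gripper_width: 0.0299
gripper_force: 40.0
```

```bash
python3 -m inch '2.5 0 0 0.05 0;2.5 0 0 0.1 0;2.5 0 0 0.1 0;2.5 0 0 0.1 0'
```

```text
time: 19.92
position: [0.454, 0.1967, 0.0777]
orientation: [-2.851, -1.319, -0.002]
force: [-0.1, 0.7, -1.9]
gripper_width: 0.0297
gripper_force: 40.0
```

```bash
python3 -m inch '2.5 0 0 0.05 0;2.5 0 0 0.05 0;2.5 0 0 0.05 0;2.5 0 0 0.05 0'
```

```text
time: 20.25
position: [0.4538, 0.1966, 0.0768]
orientation: [2.851, 1.319, 0.001]
force: [0.7, 0.1, -1.1]
gripper_width: 0.0296
gripper_force: 40.0
```

Seated: only the key's weight is left on the wrist. Lower a hair, release, and retreat straight up.

```bash
python3 -m inch '2.5 0 0 0.03 0;2.5 0 0 0.05 0;2.5 0 0 0.05 0;2.9 0 0 0.05 0;3.1 0 0 0.05 0;4 0 0 0.05 0;5 0 0 0.05 0;5 0 0 0.05 0;5 0 0 0.05 0;5 0 0 0.05 0' 5 && python3 -m inch '5 0 0 -0.5 0;5 0 0 -1.5 0;5 0 0 -3 0;5 0 0 -5 0;5 0 0 -7 0;5 0 0 -9 0;5 0 0 -11 0;5 0 0 -12 0;5 0 0 -12 0;5 0 0 -12 0' && python3 seat.py w10 && python3 keym.py w11
```

```text
time: 21.08
position: [0.4537, 0.1965, 0.0762]
orientation: [2.851, 1.319, 0.0]
force: [0.4, 0.4, 0.6]
gripper_width: 0.0499
gripper_force: 0.0
time: 21.92
position: [0.4538, 0.1965, 0.1967]
orientation: [2.851, 1.319, 0.002]
force: [-0.1, -0.1, -1.1]
gripper_width: 0.05
gripper_force: 0.0
[ 127   70   46   67 1481] rim circle [409.7 359.9] r 39.0 tool cm [  9.58 -13.95  18.27]
[ 325   94   44   45 1543] rim circle [589.6 177.3] r 26.2 tool cm [ 7.3  11.59 18.29]
[223 143  62  57 979] rim circle [453.  197.4] r 40.5 tool cm [-1.000e-02 -1.300e-01  1.827e+01]
0.97 [0.5895 0.1715 0.006 ]
brass tool mm 134 [[7.9, -26.7, 133.7], [25.7, -5.4, 166.6], [30.2, 23.0, 177.9]]
[0.45384262 0.19654427 0.19671335] [-0.14381039 -0.09162659 -1.14258319] 21.9167
pos [0.45282954 0.19620275 0.19473952] xang 49.665215262687425 joints [ 0.3  -0.22  2.01 -0.    1.35  1.  ] F [-0.15796829 -0.47043936 -0.45629548]
[241 185  30  20 596] top z [0.112 0.113] rect [453.6 195.5] [19.6 28.3] long ang -39.7 tool delta cm [0.01 0.11 9.47]
[453 192  33  30 509] top z [0.096 0.097] rect [610.6  38.4] [29.5 20. ] long ang 9.2 tool delta cm [-1.8  22.25  9.45]
```

View pics/w11.png

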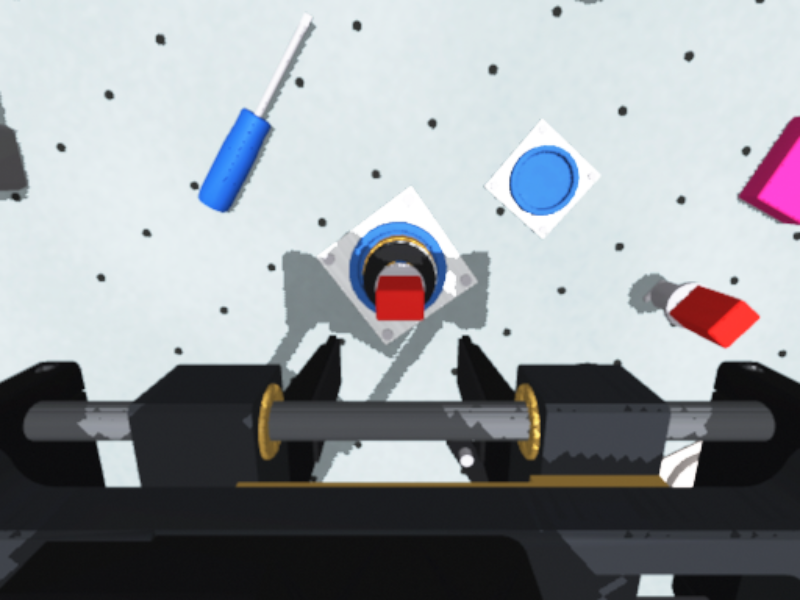

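The stack sits in the large blue seat at (398,270), with the key standing upright in it. The handle top is at z 0.112, which puts the foot at 0.016 m, and the key is within 2 mm of the seat centre. Hand in.

```bash
python3 -c "
from plant import robot
print(robot.hand_in())"
```

```text
the job is handed in; nothing more can be done
None
```

I set the carrier and its three rings down in the larger blue-rimmed seat, with the key released and standing upright in them, and handed the job in at about 22 s of robot time; the hand-in gave no verdict.

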